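# Load the tack fixture and hold its sprung end rod at the length mark

## Robot

A 7-joint arm with a two-finger parallel gripper is mounted at the origin on the work surface; the furniture and walls round the work are solid. World frame = base frame: x ahead of the robot, y to its left, z up, the work surface at z = 0. Lengths are in m, angles in rad, forces in N, time in s.
With the tool pointing down it reaches from about 0.425 to 0.95 m from the base axis. Payload 4.7 kg.
Tool frame: the origin (TCP) lies between the finger pads, 19 mm behind the fingertips; this is the grasp point; x points along the fingers, z is the direction in which the jaws open and shut, and the axes are right-handed (so a half turn about x gives the same grasp; the last joint's range is limited). The gripper opens to 85 mm and grips with 20 to 120 N. Pads are 22 mm wide; open, the fingers measure 114 mm over their backs; the gripper's body (76 mm by 85 mm) begins 54 mm behind the grasp point. The pads swing forward as they close: fully open they stand 13 mm farther back than shut.
Start: joints at [1.282, 0.469, -0.049, 1.532, 0.024, 1.141, -0.082], TCP at [0.173, -0.652, 0.25] pointing down, gripper open.
Joint ranges: [-2.59, 2.59], [-0.33, 1.99], [-1.39, 1.29], [0.1, 2.45], [-1.04, 4.18], [0.21, 1.99], [-2.66, 2.66]. Speed limits (rad/s): [2.57, 2.57, 3.14, 3.14, 3.14, 3.14, 3.14].

## Interface

Orientations are given as a 3x3 rotation matrix whose columns are the frame's x, y, z axes.
In Python, from rig import * gives the robot as it stands. Calls block until the motion is done:
- movep(position, orientation): joint-space move of the TCP to a pose.
- move_l(position, attitude=None, feed=0.15, until_force=None): straight line of the TCP; attitude=None keeps the orientation; feed is the mean speed in m/s. With until_force (N) it stops when the force on the tool has changed by that much, and returns True; else False.
- move_joints(angles): joint-space move.
- command_gripper(opening, newtons=None): finger opening in m; newtons is the grip in N (None keeps the last); returns when the fingers have stopped.
- sleep(seconds).
- inverse_kinematics(position, orientation): joint angles nearest the present ones, or None.
- sense(): the state.
- camera(name): name is "side" or "top"; returns (picture, depth): 384x512x3 uint8, red, green, blue; 384x512 float32, m along the optical axis (not along the pixel's ray), 0 where there is no reading.
- camera_params(name): a dict with "K" (3x3 intrinsics, pixels), "position" and "rotation" of the camera in the world. Camera axes: x right, y down, z forward; pixel columns grow to the right and rows downward; lengths in m; the calibration is good to about 2 mm. A picture is of the moment at which its call begins. camera_params takes no time and is no camera call.
A pose or a line that the arm cannot do raises Unreachable and nothing moves.
- finish_job(): hands the job in, once; it reports no verdict.
The state is a dict: "time_s": time; "joint_pos": joint angles; "qd": joint speeds; "joint_efforts": joint torques, N m; "position": TCP position; "tcp_rot": TCP orientation; "wrist_force": force on the tool from outside, world axes, zero at the start; "ft_torque": the same for the moment, N m; "finger_gap": finger opening in m.
Only numpy, scipy, OpenCV 4.12 (cv2) and the standard library are available. Lean on these libraries where they do the work, as an engineer would, in place of code of your own. Each camera call takes 0.05 s, during which the arm holds its last target.

## Task

Set up the tack-welding fixture: stand one hex coupling in the pocket with one punch dot, then the other in the pocket with two dots, each fully down on its floor and let go. Then take the upright handle post of the sprung telescoping rod, draw the rod out until the pointer on its handle is level with the length mark on the gauge bar, and finish while still holding the handle there against the spring. Do not shift the length mark, and leave the loose hex nut where it lies.

Things in the scene. Friction and masses are not known exactly. Their poses are not given: they have to be found in the camera images.
- fixture: fixed dark steel base plate 220 x 140 mm, 15 mm thick on 5 mm feet, top 20 mm above the bench; origin on the bench under its centre, z up, x along its length. Rod line at y = +38 mm, axis 40 mm above the bench, drawn out toward +x. Three round pockets in a row at y = -40, x = -68, 0, +68 mm, numbered by one, two and three black punch dots between pocket and rod. Its place and direction vary
- pocket_1 (a point): centre of the floor of the one-dot pocket (beside the sleeve); 46 mm diameter, 10 mm deep, floor 10 mm above the bench, mouth at 20 mm
- pocket_2 (a point): centre of the floor of the two-dot (middle) pocket, same size
- pocket_3 (a point): centre of the floor of the three-dot pocket, same size; not used in this job
- coupling_a: dark rusty steel hex coupling standing on end, 36 mm across flats (flats face its own +x and -x and every 60 degrees), 41 mm across corners, 40 mm high, about 0.17 kg; origin at the centre of its underside, z up. Standing in a pocket its top is 50 mm above the bench. Either coupling may go first
- coupling_b: the second hex coupling, identical to coupling_a
- handle_grip (a point): point on the axis of the rod's handle post, 82 mm above the bench, the height to grip. The post is round steel, 14 mm diameter, upright from 51 to 100 mm above the bench, on a 20 x 22 x 22 mm dark block at the rod's outer end; it moves with the rod. With the tool pointing down here the fingertips pass above the rod and the sleeve
- rod_pointer (a point): middle of the thin pointer that sticks out sideways (fixture +y) from the handle block over the gauge bar, 36 mm above the bench
- length_mark (a point): the length mark: dark steel index block 16 mm long with a 3 mm thick upstanding blade, on the gauge bar (along x at fixture y = +61 mm, top at 30 mm), set 40 to 80 mm along fixture x beyond the home rod's pointer. The point lies in the blade's plane, 36 mm above the bench; pointer and mark are level when their fixture x is equal
- draw_rod (a joint): how far the rod is drawn out of its fixed aluminium sleeve (28 mm thick, top 54 mm above the bench, fixture x = -109 to -34 mm), in m: 0 home, 0.095 end stop. The inner spring pulls it home with 4 N at 0, rising 1 N per 10 mm (12 N at 80 mm); let go, it slides home
- big_nut: bystander: loose bright hex nut 30 x 34 x 16 mm; origin at the centre of its underside
Things that resemble listed ones, but are neither listed nor needed, are in the scene too. Leave any turquoise look-alike of the coupling_b alone.

How it is judged:
On the way, in this order (a step that is already met when the one before it is completed fails the run):
1. a coupling stands released in the one-dot pocket, the two-dot pocket still empty (((horizontal distance between coupling_a and pocket_1 below 0.006 m and z of coupling_a in the frame of pocket_1 between -0.004 and 0.003 m and angle between coupling_a's own z axis and vertical below 0.1 rad and contact force between coupling_a and the fingers below 0.3 N and linear speed of coupling_a below 0.03 m/s) or (horizontal distance between coupling_b and pocket_1 below 0.006 m and z of coupling_b in the frame of pocket_1 between -0.004 and 0.003 m and angle between coupling_b's own z axis and vertical below 0.1 rad and contact force between coupling_b and the fingers below 0.3 N and linear speed of coupling_b below 0.03 m/s)) and horizontal distance between each of coupling_a, coupling_b and pocket_2 above 0.03 m), for 0.2 s.
2. the other coupling stands released in the two-dot pocket as well ((((horizontal distance between coupling_a and pocket_1 below 0.006 m and z of coupling_a in the frame of pocket_1 between -0.004 and 0.003 m and angle between coupling_a's own z axis and vertical below 0.1 rad and contact force between coupling_a and the fingers below 0.3 N and linear speed of coupling_a below 0.03 m/s) and (horizontal distance between coupling_b and pocket_2 below 0.006 m and z of coupling_b in the frame of pocket_2 between -0.004 and 0.003 m and angle between coupling_b's own z axis and vertical below 0.1 rad and contact force between coupling_b and the fingers below 0.3 N and linear speed of coupling_b below 0.03 m/s)) or ((horizontal distance between coupling_b and pocket_1 below 0.006 m and z of coupling_b in the frame of pocket_1 between -0.004 and 0.003 m and angle between coupling_b's own z axis and vertical below 0.1 rad and contact force between coupling_b and the fingers below 0.3 N and linear speed of coupling_b below 0.03 m/s) and (horizontal distance between coupling_a and pocket_2 below 0.006 m and z of coupling_a in the frame of pocket_2 between -0.004 and 0.003 m and angle between coupling_a's own z axis and vertical below 0.1 rad and contact force between coupling_a and the fingers below 0.3 N and linear speed of coupling_a below 0.03 m/s)))), for 0.2 s.
3. the fingers hold the rod with its pointer level with the length mark (x of rod_pointer in the frame of length_mark between -0.004 and 0.004 m and contact force between draw_rod and the fingers above 3 N and velocity of joint draw_rod between -0.01 and 0.01 m/s), for 0.3 s.
At the end, for the whole second after the job is handed in: One coupling stands free and still in each of pockets one and two (6 mm from centre, 3 mm from the floor, 0.1 rad), and the fingers hold the handle (over 3 N) with the pointer within 4 mm of the length mark, the rod still (under 10 mm/s) (all of step 3 and (((horizontal distance between coupling_a and pocket_1 below 0.006 m and z of coupling_a in the frame of pocket_1 between -0.004 and 0.003 m and angle between coupling_a's own z axis and vertical below 0.1 rad and contact force between coupling_a and the fingers below 0.3 N and linear speed of coupling_a below 0.03 m/s) and (horizontal distance between coupling_b and pocket_2 below 0.006 m and z of coupling_b in the frame of pocket_2 between -0.004 and 0.003 m and angle between coupling_b's own z axis and vertical below 0.1 rad and contact force between coupling_b and the fingers below 0.3 N and linear speed of coupling_b below 0.03 m/s)) or ((horizontal distance between coupling_b and pocket_1 below 0.006 m and z of coupling_b in the frame of pocket_1 between -0.004 and 0.003 m and angle between coupling_b's own z axis and vertical below 0.1 rad and contact force between coupling_b and the fingers below 0.3 N and linear speed of coupling_b below 0.03 m/s) and (horizontal distance between coupling_a and pocket_2 below 0.006 m and z of coupling_a in the frame of pocket_2 between -0.004 and 0.003 m and angle between coupling_a's own z axis and vertical below 0.1 rad and contact force between coupling_a and the fingers below 0.3 N and linear speed of coupling_a below 0.03 m/s)))); the arm keeps its last pose, push and grip.
It fails at once if the length mark is shifted along the gauge bar (over 6 mm) (distance of length_mark from where it was at the start of the episode above 0.006 m).
It fails at once if the loose hex nut is moved (over 30 mm) (distance of big_nut from where it was at the start of the episode above 0.03 m).
It also fails if it takes over 58 s, if anything falls off the work surface, if the arm or the gripper's body presses on something with over 40 N, if the wrist force passes 120 N, or if a joint passes its speed limit or range.

## Working session

There is one attempt and no reset: what is moved stays moved. The work goes in short steps, each a Python script; the robot and the scene stay as the last script left them, time stands still between calls to the robot, and variables do not carry over. Pictures are saved under pics/ and viewed, and the job is handed in when it is done.

```bash
ls; mkdir -p pics; python3 - <<'E'
from rig import *
import cv2,numpy as np
for n in("top","side"):
    p,d=camera(n); cv2.imwrite(f"pics/{n}0.png",cv2.cvtColor(p,cv2.COLOR_RGB2BGR)); np.savez(f"{n}0.npz",p=p,d=d)
    c=camera_params(n); print(n,c)
    print((d==0).mean(), d[d>0].min(),d.max())
s=sense();print(s["time_s"],s["position"],s["tcp_rot"],s["finger_gap"])
E
```

```text
pics
top {'K': array([[437.36493139,   0.        , 252.93966817],
       [  0.        , 437.36493139, 202.70279429],
       [  0.        ,   0.        ,   1.        ]]), 'position': array([0.23747778, 0.29477722, 0.98335332]), 'rotation': array([[-0.21082966, -0.95624624,  0.20283979],
       [-0.97751415,  0.20711285, -0.03962779],
       [-0.0041168 , -0.20663347, -0.97840976]])}
0.00390625 0.60383886 1.087211
side {'K': array([[407.61352295,   0.        , 255.76417735],
       [  0.        , 407.61352295, 191.12967515],
       [  0.        ,   0.        ,   1.        ]]), 'position': array([0.46444032, 1.03584837, 0.46419124]), 'rotation': array([[-0.99946768, -0.00711431, -0.03183924],
       [ 0.02523004,  0.45017062, -0.89258605],
       [ 0.02068322, -0.89291422, -0.44975149]])}
0.0037994384765625 0.36976632 3.4880016
0.1 [ 0.17326329 -0.65187812  0.2490344 ] [[-5.09998079e-04  9.66454645e-01  2.56836834e-01]
 [ 1.72373485e-03  2.56837335e-01 -9.66453109e-01]
 [-9.99998384e-01 -5.01706277e-05 -1.79689810e-03]] 0.08530821038363934
```

View pics/top0.png

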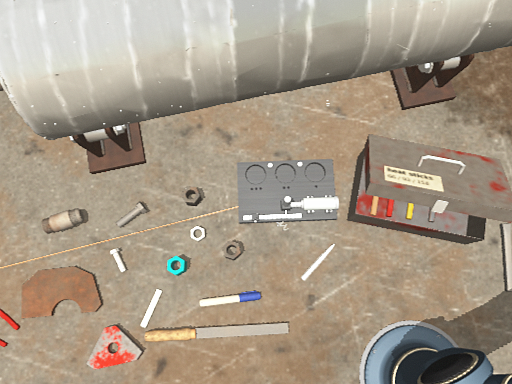

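View pics/side0.png

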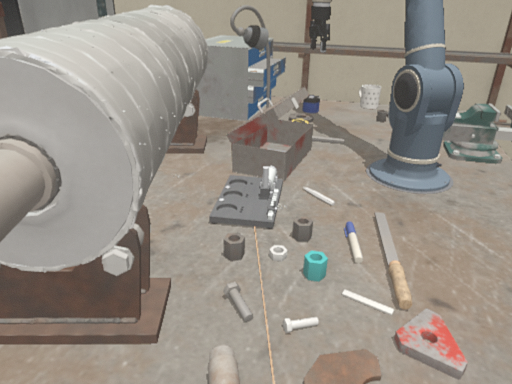

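```bash
cat > h.py <<'E'
import numpy as np,cv2
from rig import *
def W(c,u,v,z):
    K,p,R=c["K"],c["position"],c["rotation"]
    r=R@np.linalg.inv(K)@np.array([u,v,1.]); return p+r*(z-p[2])/r[2]
def proj(c,P):
    q=c["K"]@(c["rotation"].T@(np.asarray(P)-c["position"])); return q[:2]/q[2]
def cloud(c,d):
    v,u=np.mgrid[0:384,0:512]
    K=c["K"]; X=np.stack([(u-K[0,2])/K[0,0]*d,(v-K[1,2])/K[1,1]*d,d],-1)
    return X@c["rotation"].T+c["position"]
E
python3 - <<'E'
from h import *
c=camera_params("top");f=np.load("top0.npz");p=cv2.cvtColor(f["p"],cv2.COLOR_RGB2BGR)
cv2.imwrite("pics/z1.png",cv2.resize(p[150:232,230:350],None,fx=6.5,fy=6.5,interpolation=cv2.INTER_CUBIC))
cv2.imwrite("pics/z2.png",cv2.resize(p[180:280,160:260],None,fx=6,fy=6,interpolation=cv2.INTER_CUBIC))
X=cloud(c,f["d"]);print(X[340,200],X[200,320],X[250,234],X[197,193])
g=cv2.cvtColor(p,cv2.COLOR_BGR2GRAY)
z=X[...,2]
# height-based components
m=((z>0.006)&(z<0.2)).astype(np.uint8)
n,l,st,ce=cv2.connectedComponentsWithStats(m)
for i in range(1,n):
    if st[i,4]>40: print(st[i],ce[i].round(1),z[l==i].max().round(3),np.median(X[l==i],0).round(3))
zz=np.clip(z/0.11*255,0,255).astype(np.uint8)[150:232,230:350]
cv2.imwrite("pics/z3.png",cv2.applyColorMap(cv2.resize(zz,None,fx=6.5,fy=6.5,interpolation=cv2.INTER_NEAREST),cv2.COLORMAP_JET))
E
```

```text
[ 0.16948315  0.43082306 -0.00381579] [0.40537475 0.11320942 0.05284194] [ 3.44170350e-01  3.19445462e-01 -1.32646225e-05] [0.4829573  0.38689397 0.00310019]
[ 390   54   84   56 2624] [427.7  81.1] 0.179 [ 0.617 -0.178  0.026]
[  69  122   77   52 2519] [111.8 147. ] 0.177 [0.615 0.537 0.022]
[  347   134   165   158 11737] [434.7 189.1] 0.2 [ 0.367 -0.095  0.154]
[ 236  159  102   68 5963] [285.8 190.8] 0.103 [0.448 0.178 0.021]
[181 186  20  20 250] [190.8 195.5] 0.044 [0.479 0.389 0.039]
[116 201  31  26 256] [131.4 213.9] 0.03 [0.47  0.527 0.018]
[ 41 208  43  26 681] [ 61.9 220.4] 0.043 [0.484 0.676 0.035]
[190 226  15  15 105] [196.7 232.8] 0.021 [0.399 0.393 0.016]
[222 240  19  20 202] [230.9 249.7] 0.044 [0.342 0.325 0.04 ]
[300 243  35  37 213] [315.5 263.1] 0.016 [0.276 0.15  0.01 ]
[109 248  17  24 150] [117.3 258.6] 0.022 [0.38  0.574 0.013]
[167 256  19  19 236] [175.9 265.1] 0.045 [0.335 0.448 0.04 ]
[  21  266   80   52 2977] [ 58. 291.] 0.017 [0.337 0.716 0.011]
[200 291  60  16 473] [229.8 298.6] 0.021 [0.242 0.348 0.016]
[  0 309  20  21 149] [  8.6 319.7] 0.017 [0.299 0.824 0.012]
[142 309  10  18  44] [146.2 317.1] 0.01 [0.241 0.535 0.007]
[ 145  323  143   19 1575] [214.8 331.6] 0.03 [0.181 0.396 0.015]
[  86  325   57   44 1448] [113.  348.6] 0.025 [0.189 0.61  0.018]
[ 364  325  102   59 3715] [405.  354.4] 0.2 [0.062 0.032 0.019]
```

View pics/z1.png

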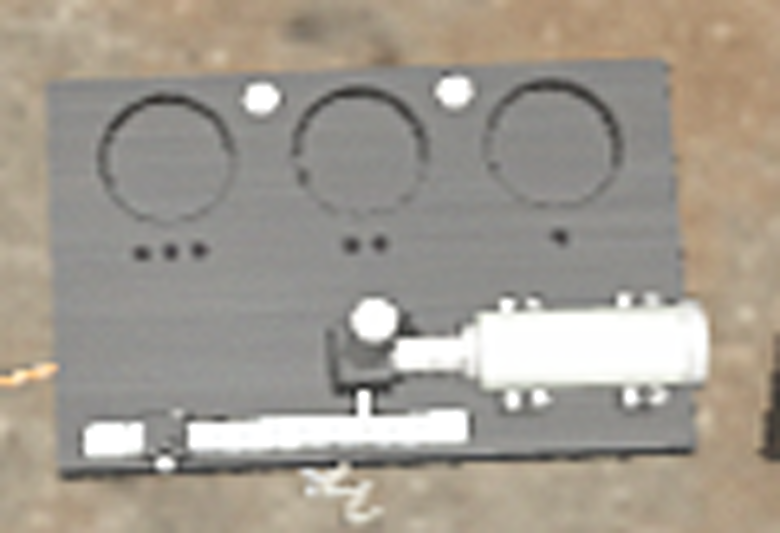

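View pics/z2.png

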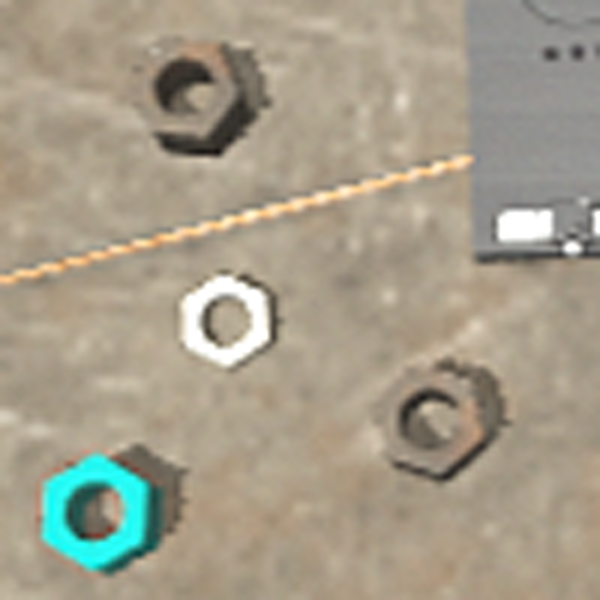

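View pics/z3.png

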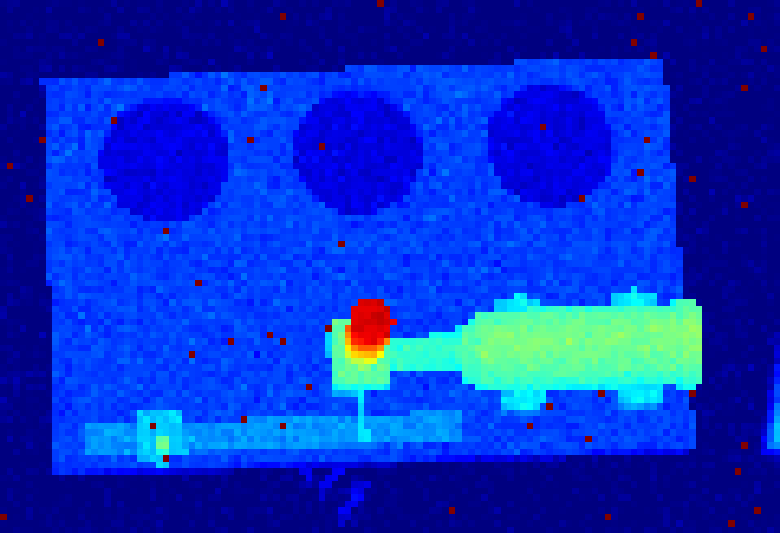

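```bash
python3 - <<'E'
from h import *
c=camera_params("top");f=np.load("top0.npz");p=f["p"]
X=cloud(c,f["d"]);z=cv2.medianBlur(X[...,2].astype(np.float32),3)
g=cv2.cvtColor(p,cv2.COLOR_RGB2GRAY)
# pockets
m=np.zeros_like(g);m[155:190,240:335]=((z<0.0165)[155:190,240:335])
m[:160]=0
n,l,st,ce=cv2.connectedComponentsWithStats(m.astype(np.uint8))
pk=[]
for i in range(1,n):
    if 200<st[i,4]<900:
        cc=cv2.findContours((l==i).astype(np.uint8),cv2.RETR_EXTERNAL,cv2.CHAIN_APPROX_NONE)[0][0]
        P=np.array([W(c,u,v,.02) for u,v in cc[:,0,:]])[:,:2]
        (x,y),r=cv2.minEnclosingCircle(P.astype(np.float32))
        ct=W(c,*ce[i],.02); print("pocket",st[i],ce[i],ct.round(4),x,y,r); pk.append(ct[:2])
# by clicked ellipse from zoom (mouth): 
for u,v in [(554,144),(360,150),(167,157)]: print("click",W(c,230+(u+.5)/6.5-.5,150+(v+.5)/6.5-.5,.02).round(4))
# plate outline: z>0.012 component at top level
m=((z>.012)&(z<.2)).astype(np.uint8); n,l,st,ce=cv2.connectedComponentsWithStats(m)
i=l[185,245]; cc=cv2.findContours((l==i).astype(np.uint8),cv2.RETR_EXTERNAL,cv2.CHAIN_APPROX_NONE)[0][0]
P=np.array([W(c,u,v,.02) for u,v in cc[:,0,:]])[:,:2].astype(np.float32)
r=cv2.minAreaRect(P);print("plate",r)
# couplings
for nm,(u,v) in dict(a=(193,197),b=(234,250),t=(177,265),nut=(198,233)).items():
    h=.016 if nm=="nut" else .04
    w=np.zeros_like(m);w[v-15:v+15,u-15:u+15]=1
    mm=(np.abs(z-h)<.006)&(w>0)
    n,l,st,ce=cv2.connectedComponentsWithStats(mm.astype(np.uint8));i=1+st[1:,4].argmax()
    cc=cv2.findContours((l==i).astype(np.uint8),cv2.RETR_EXTERNAL,cv2.CHAIN_APPROX_NONE)[0][0]
    P=np.array([W(c,*q,h)[:2] for q in cc[:,0,:]]).astype(np.float32)
    hl=cv2.convexHull(P);M=cv2.moments(hl);ct=np.array([M["m10"],M["m01"]])/M["m00"]
    # dense resample for radius
    q=P-ct;th=np.arctan2(q[:,1],q[:,0]);rr=np.hypot(*q.T)
    ph=np.angle(np.sum((rr-rr.mean())*np.exp(6j*th)))/6
    print(nm,ct.round(4),"rmean",rr.mean(),"corner deg",np.degrees(ph)%60,"area",M["m00"], st[i])
# tank/toolbox
for n_ in("top","side"):
    cc=camera_params(n_);d=np.load(n_+"0.npz")["d"];Y=cloud(cc,d)[d>0]
    for a,b in [(0.05,.12),(.12,.2),(.2,.3),(.3,.4),(.4,.5),(.5,.7)]:
        print(n_,a,end=":")
        for y0 in np.arange(-.6,.7,.1):
            s=Y[(Y[:,2]>a)&(Y[:,2]<b)&(Y[:,1]>y0)&(Y[:,1]<y0+.1)&(Y[:,0]>.25)]
            print(f"{y0:.1f}:"+(f"{np.percentile(s[:,0],2):.2f}/{len(s)}" if len(s)>5 else "-"),end=" ")
        print()
E
```

```text
pocket [305 163  19  19 288] [314.06597222 171.82291667] [0.4781 0.1041 0.02  ] 0.4779914319515228 0.10422170162200928 0.022486725822091103
pocket [245 165  20  19 295] [254.84067797 174.07118644] [0.5016 0.2374 0.02  ] 0.5017045140266418 0.23764799535274506 0.022477561607956886
pocket [275 164  20  19 298] [284.43959732 172.91275168] [0.4899 0.1708 0.02  ] 0.489956259727478 0.17063464224338531 0.022803138941526413
click [0.478  0.1024 0.02  ]
click [0.4903 0.1695 0.02  ]
click [0.5022 0.2363 0.02  ]
plate ((0.4500473439693451, 0.1749093383550644), (0.22514456510543823, 0.14179041981697083), 80.00920104980469)
a [0.4814 0.3883] rmean 0.018285090626058736 corner deg 11.04547585657812 area 0.0010831924320435782 [182 186  18  17 167]
b [0.3427 0.3252] rmean 0.018108586521040602 corner deg 59.31591175222176 area 0.0010715214874497114 [222 241  18  18 167]
t [0.3357 0.4483] rmean 0.018106375615899194 corner deg 47.69791602642952 area 0.001057038754175288 [167 256  17  19 176]
nut [0.3975 0.3927] rmean 0.015062718922183334 corner deg 53.36766874620094 area 0.0007338827704854722 [190 226  1
[... 1087 characters left out ...]
32/287 -0.0:0.37/577 0.1:- 0.2:- 0.3:- 0.4:- 0.5:0.60/1677 0.6:0.61/4564 
side 0.2:-0.6:0.42/860 -0.5:0.45/172 -0.4:0.38/158 -0.3:0.41/119 -0.2:0.58/108 -0.1:0.58/122 -0.0:0.58/172 0.1:0.58/243 0.2:0.58/298 0.3:0.58/463 0.4:0.58/671 0.5:0.58/1076 0.6:0.59/10348 
side 0.3:-0.6:- -0.5:- -0.4:0.40/195 -0.3:0.40/872 -0.2:0.59/326 -0.1:0.59/394 -0.0:0.59/557 0.1:0.59/721 0.2:0.59/996 0.3:0.59/1424 0.4:0.59/2390 0.5:0.59/3972 0.6:0.60/9483 
side 0.4:-0.6:- -0.5:- -0.4:0.43/40 -0.3:0.45/102 -0.2:0.69/43 -0.1:0.69/61 -0.0:0.69/76 0.1:0.69/116 0.2:0.69/169 0.3:0.69/282 0.4:0.69/398 0.5:0.69/586 0.6:0.69/119 
side 0.5:-0.6:- -0.5:- -0.4:- -0.3:- -0.2:- -0.1:- -0.0:- 0.1:- 0.2:- 0.3:- 0.4:- 0.5:- 0.6:-
```

```bash
python3 - <<'E'
from h import *
c=camera_params("top");f=np.load("top0.npz");p=f["p"]
b=cv2.cvtColor(p,cv2.COLOR_RGB2BGR)
cv2.imwrite("pics/z4.png",cv2.resize(b[194:228,236:296],None,fx=13,fy=13,interpolation=cv2.INTER_NEAREST))
X=cloud(c,f["d"]);np.set_printoptions(linewidth=200)
print((X[208:224,246:262,2]*1000).astype(int))
s=np.load("side0.npz")["p"]; b=cv2.cvtColor(s,cv2.COLOR_RGB2BGR)
cv2.imwrite("pics/z5.png",cv2.resize(b[155:290,200:340],None,fx=5.5,fy=4.4,interpolation=cv2.INTER_CUBIC))
# dots
g=cv2.cvtColor(p,cv2.COLOR_RGB2GRAY).astype(float)
for nm,(r0,r1,c0,c1) in dict(one=(183,191,311,321),two=(184,191,280,293),three=(185,192,247,266)).items():
    w=np.clip(85-g[r0:r1,c0:c1],0,None);v,u=np.mgrid[r0:r1,c0:c1]
    print(nm,w.sum(),W(c,(u*w).sum()/w.sum(),(v*w).sum()/w.sum(),.02).round(4))
# post top
m=(X[...,2]>.094)&(X[...,2]<.105);m[:195]=0;m[215:]=0;m[:,:280]=0;m[:,295:]=0
v,u=np.nonzero(m);print("post",u.mean(),v.mean(),W(c,u.mean(),v.mean(),.1),len(u))
E
```

```text
[[ 20  19  21  24  21  18  20  18  22  21  18  22  18  20  19  21]
 [ 23  22  20  20  22  25  19  22  21  21  20  21  18  20  21  21]
 [ 20  19  23  21  19  18  21  18  18  22  23  19  23  20  19  20]
 [ 21  21  18  19  22  21  17  20  23  20  20  21  19  21  24  17]
 [ 21  18  20  19  17  19  21  21  23  22  20  19  20  20  19  19]
 [ 20  19  17  19  23  37  32  35  34  36  39  34  20  21  22  18]
 [ 20  19  22  18  21  34  38  33  36  34  37  40  21  22  17  19]
 [ 30  30  32  30  26  36  37 983  35  35  34  35  28  28  30  29]
 [ 33  32  31  28  28  35  36  32  37  35  34  35  31  29  28  30]
 [ 30  27  30  33  30  36  36  35  51  52  36  36  32  35  29  29]
 [ 30  28  27  27  27  33  39  34  53  54  35  36  31  27  32  29]
 [ 30  29  27  33  28  35  36  34  43  46  35  36  36  24  26  26]
 [ 20  24  19  21  18  32  32  36  35 983  18  18  22  20  20  19]
 [ 20  21  20  21  23  19  20  21  37  35  20  20  22  19  19  20]
 [ 12  15  14  14  14  10  12  12  14  11  10   9   7   9   8   7]
 [  0   0   0   0   0   0   0   0  -1   1  -1  -2   4   0  -2  -1]]
one 32.0 [0.4449 0.1082 0.02  ]
two 45.0 [0.4568 0.1744 0.02  ]
three 73.0 [0.4684 0.2417 0.02  ]
post 286.5945945945946 198.83783783783784 [0.41386519 0.18927307 0.1       ] 37
```

View pics/z4.png

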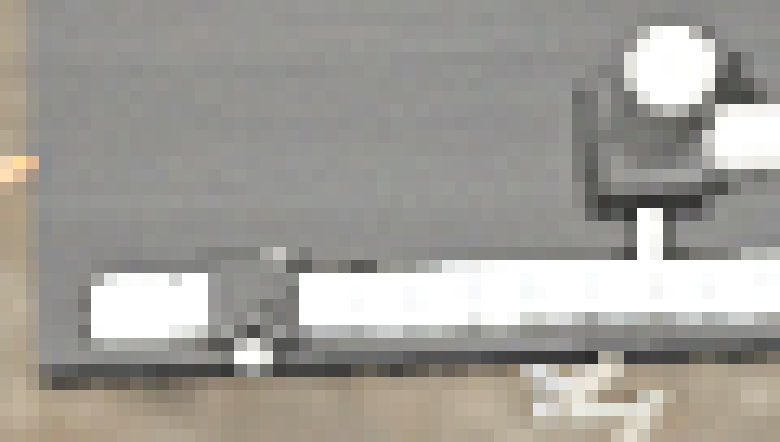

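View pics/z5.png

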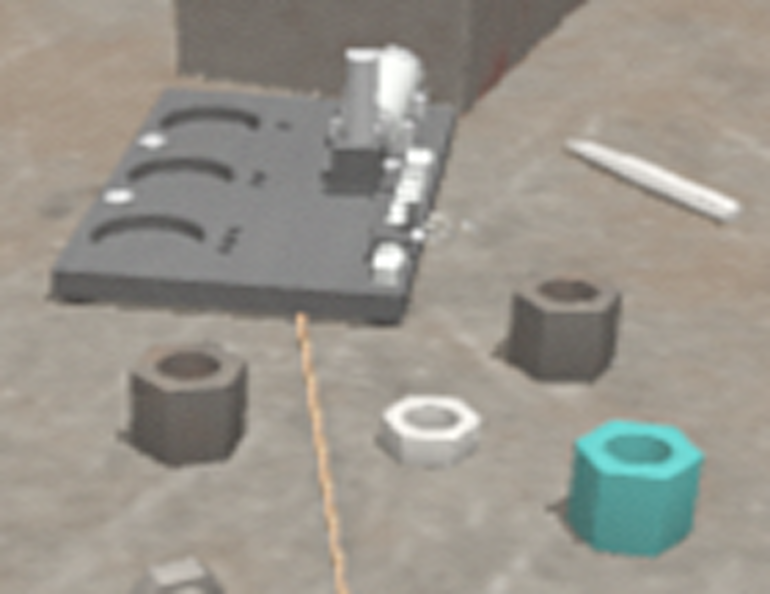

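```bash
python3 - <<'E'
from h import *
c=camera_params("top")
a=np.radians(80);e=np.array([np.cos(a),np.sin(a),0]);n=np.array([-np.sin(a),np.cos(a),0])
for nm,u,v,z in [("ptr",285.5,211.6,.036),("blk",254,216,.036),("blade",254.5,217.5,.053),("knob",255,221,.036),("post",286.9,198.6,.1),("postd",286.6,198.84,.1)]:
    P=W(c,u,v,z);print(nm,P.round(4),"s,t",(P@e).round(4),(P@n).round(4))
# side couplings, hex top centre
s=camera_params("side")
for nm,u,v,z in [("a",189,366,.04),("b",566,292,.04),("p1",210,131,.02),("p2",181,181,.02),("p3",148,240,.02)]:
    print(nm,W(s,200+(u+.5)/5.5-.5,155+(v+.5)/4.4-.5,z).round(4))
f=np.load("top0.npz");b=cv2.cvtColor(f["p"],cv2.COLOR_RGB2BGR)
for nm,(x,y),ang in [("a",(.4814,.3883),11),("b",(.3427,.3252),59.3)]:
    q=[proj(c,[x+.0205*np.cos(np.radians(ang+60*k)),y+.0205*np.sin(np.radians(ang+60*k)),.04]) for k in range(6)]
    x0,y0=np.array(proj(c,[x,y,.04])).astype(int)-15
    im=cv2.resize(b[y0:y0+30,x0:x0+30],None,fx=12,fy=12,interpolation=cv2.INTER_CUBIC)
    for k in q: cv2.circle(im,tuple(((k-[x0,y0]+.5)*12).astype(int)),4,(0,0,255),-1)
    cv2.imwrite(f"pics/hex_{nm}.png",im)
cv2.imwrite("pics/hex.png",np.hstack([cv2.imread("pics/hex_a.png"),cv2.imread("pics/hex_b.png")]))
E
```

```text
ptr [0.3991 0.1905 0.036 ] s,t 0.2569 -0.36
blk [0.4042 0.2604 0.036 ] s,t 0.3267 -0.3528
blade [0.3977 0.2607 0.053 ] s,t 0.3258 -0.3464
knob [0.3928 0.2606 0.036 ] s,t 0.3249 -0.3416
post [0.4142 0.1885 0.1   ] s,t 0.2576 -0.3752
postd [0.4139 0.1893 0.1   ] s,t 0.2583 -0.3747
a [0.4804 0.3898 0.04  ]
b [0.3429 0.3271 0.04  ]
p1 [0.4771 0.1175 0.02  ]
p2 [0.4886 0.1794 0.02  ]
p3 [0.5003 0.2443 0.02  ]
```

View pics/hex.png

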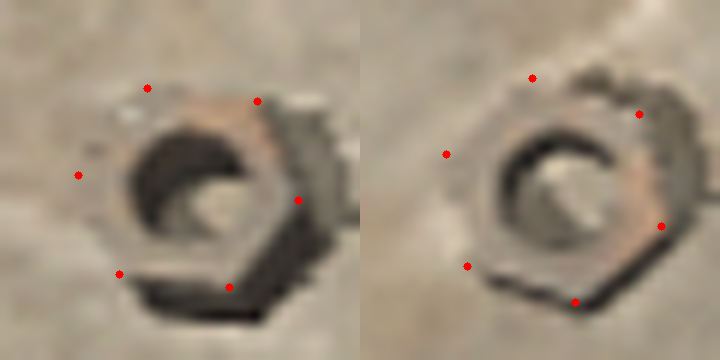

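```bash
cat >> h.py <<'E'
def R(deg):
    a=np.radians(deg); x=np.array([0,0,-1.]);z=np.array([np.cos(a),np.sin(a),0]);return np.stack([x,np.cross(z,x),z],1)
A=(.4812,.3888);B=(.3428,.3258);P1=(.4781,.1026);P2=(.4900,.1696);H=(.4141,.1890)
E
python3 - <<'E'
from h import *
def t(nm,p,d):
    for dd in (d,d+180):
        q=inverse_kinematics(list(p),R(dd)); print(nm,dd,None if q is None else np.round(q,2))
t("up",(.117,-.437,.5),-75); t("start up",(.173,-.652,.5),-75)
for d in (41,101,161): t("a",(*A,.03),d)
for d in (29,89,149): t("b",(*B,.03),d)
for d in (170,80,110,140): t("p1",(*P1,.04),d)
for d in (170,): t("p2",(*P2,.04),d)
for d in (80,): t("h",(*H,.082),d); t("h2",(.426,.256,.082),d)
t("aup",(*A,.2),101);t("sw",(.35,.28,.45),101)
E
```

```text
up -75 [ 1.28 -0.03 -0.06  1.61 -0.    1.56 -0.09]
up 105 None
start up -75 [ 1.27  0.39 -0.03  1.11  0.01  1.65 -0.07]
start up 105 [ 1.88  0.65 -1.32  1.06  0.66  1.83  2.65]
a 41 [ 0.    1.02 -1.19  1.8   1.06  1.13 -0.85]
a 221 [ 0.    1.02 -1.19  1.8   1.06  1.13  2.29]
a 101 [ 0.    1.02 -1.19  1.8   1.06  1.13  0.2 ]
a 281 [-0.39  0.69 -0.5   1.82  0.47  0.75 -2.52]
a 161 [ 0.    1.02 -1.19  1.8   1.06  1.13  1.24]
a 341 [-0.21  0.78 -0.78  1.81  0.71  0.86 -1.66]
b 29 [ 0.02  0.85 -1.19  2.14  1.04  0.94 -1.28]
b 209 [ 0.02  0.85 -1.19  2.14  1.04  0.94  1.86]
b 89 [ 0.02  0.85 -1.19  2.14  1.04  0.94 -0.24]
b 269 [-0.69  0.48 -0.19  2.17  0.19  0.5  -2.62]
b 149 [ 0.02  0.85 -1.19  2.14  1.04  0.94  0.81]
b 329 [-0.5   0.51 -0.43  2.16  0.41  0.54 -1.78]
p1 170 [ 0.56  0.84 -1.18  2.1   1.01  0.96  1.77]
p1 350 [ 0.3   0.6  -0.76  2.11  0.66  0.68 -1.08]
p1 80 [ 0.33  0.62 -0.81  2.11  0.7   0.71  0.45]
p1 260 [ 0.06  0.52 -0.45  2.12  0.4   0.58 -2.42]
p1 110 [ 0.46  0.71 -1.    2.1   0.86  0.81  0.84]
p1 290 [ 0.14  0.54 -0.55  2.12  0.49  0.61 -1.97]
p1 140 [ 0.56  0.84 -1.18  2.1   1.01  0.96  1.24]
p1 320 [ 0.28  0.59 -0.73  2.11  0.64  0.67 -1.59]
p2 170 [ 0.42  0.88 -1.19  2.03  1.01  1.    1.67]
p2 350 [ 0.3   0.73 -0.97  2.04  0.84  0.83 -1.34]
h 80 [ 0.2   0.52 -0.9   2.16  0.61  0.74  0.29]
h 260 [-0.8   0.37  0.33  2.21 -0.21  0.59 -2.05]
h2 80 [ 0.02  0.55 -0.83  2.07  0.59  0.77  0.23]
h2 260 [-0.89  0.42  0.33  2.12 -0.23  0.63 -2.15]
aup 101 [-0.14  0.57 -0.87  1.69  0.48  1.1   0.61]
aup 281 [-0.07  0.62 -0.99  1.69  0.57  1.15 -2.6 ]
sw 101 [ 0.29  0.02 -1.05  1.68  0.02  1.45  1.  ]
sw 281 [-0.12 -0.   -0.63  1.69 -0.    1.45 -2.13]
```

```bash
python3 - <<'E'
from h import *
movep([.117,-.437,.5],R(-75)); s=sense();print(s["time_s"],s["joint_pos"])
q=list(s["joint_pos"]);q[0]=-.67;move_joints(q)
s=sense();print(s["time_s"],s["position"],s["joint_pos"])
for d,p in ((41,(*A,.14)),(41,(*A,.03))): print(np.round(inverse_kinematics(list(p),R(d)),2))
command_gripper(.062,40)
movep([*A,.14],R(41)); s=sense();print(s["time_s"],s["joint_pos"])
E
```

```text
1.3667 [ 1.28248677 -0.02438469 -0.06442551  1.60756506 -0.00164741  1.56063455
 -0.09090666]
4.0167 [0.3629331  0.27074793 0.49867246] [-6.68784075e-01 -2.44852407e-02 -6.34730701e-02  1.60758813e+00
 -1.41939404e-03  1.56061752e+00 -9.09209061e-02]
[-0.7   0.49 -0.06  1.78  0.04  0.88 -0.07]
[-0.7   0.64 -0.07  1.84  0.06  0.67 -0.09]
5.85 [-0.70052327  0.48771037 -0.06369378  1.77698254  0.03905305  0.87547403
 -0.06637601]
```

```bash
python3 - <<'E'
from h import *
print(move_l([*A,.031],feed=.1,until_force=12))
for n in("top","side"):
    p,d=camera(n);cv2.imwrite(f"pics/{n}1.png",cv2.cvtColor(p,cv2.COLOR_RGB2BGR))
command_gripper(0.0,50); s=sense();print(s["time_s"],s["position"],s["finger_gap"],s["wrist_force"])
move_l([*A,.16],feed=.12)
s=sense();print(s["time_s"],s["finger_gap"],s["wrist_force"])
for n in("top","side"):
    p,d=camera(n);cv2.imwrite(f"pics/{n}2.png",cv2.cvtColor(p,cv2.COLOR_RGB2BGR));np.savez(n+"2.npz",p=p,d=d)
def z(n,k,r): return cv2.resize(cv2.imread(f"pics/{n}{k}.png")[r[0]:r[0]+120,r[1]:r[1]+160],(390,292))
cv2.imwrite("pics/m1.png",np.vstack([np.hstack([z("top",1,(130,120)),z("side",1,(140,170))]),np.hstack([z("top",2,(130,120)),z("side",2,(140,170))])]))
E
```

```text
False
7.5417 [0.48140115 0.38900068 0.03160363] 0.03517763634370818 [-0.81311405 -1.52495909  4.4270065 ]
8.7667 0.034968501799331364 [ 0.16004366  0.55466106 -1.8331622 ]
```

View pics/m1.png

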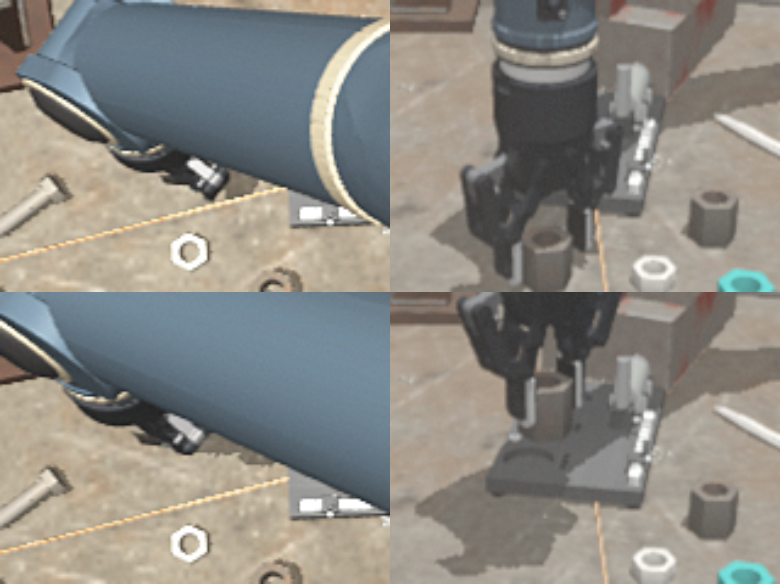

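```bash
python3 - <<'E'
from h import *
print(np.round(inverse_kinematics([*P1,.16],R(-10)),2),np.round(inverse_kinematics([*P1,.042],R(-10)),2))
movep([*P1,.16],R(-10)); s=sense();print(s["time_s"],s["joint_pos"].round(2) if hasattr(s["joint_pos"],'round') else s["joint_pos"])
move_l([*P1,.06],feed=.12)
r=move_l([*P1,.0415],feed=.03,until_force=8)
s=sense();print(r,s["time_s"],s["position"],s["wrist_force"],s["finger_gap"])
p,d=camera("side");b=cv2.cvtColor(p,cv2.COLOR_RGB2BGR);cv2.imwrite("pics/side3.png",cv2.resize(b[130:270,180:340],(640,560)))
E
```

```text
[-0.46  0.28  0.2   2.07 -0.07  0.8  -0.4 ] [-0.41  0.47  0.14  2.15 -0.13  0.53 -0.35]
9.9667 [-0.46  0.28  0.19  2.07 -0.07  0.8  -0.4 ]
True 11.5667 [0.4777327  0.10246984 0.04152957] [-1.61475775 -0.527195    4.86966151] 0.03517432267475146
```

View pics/side3.png

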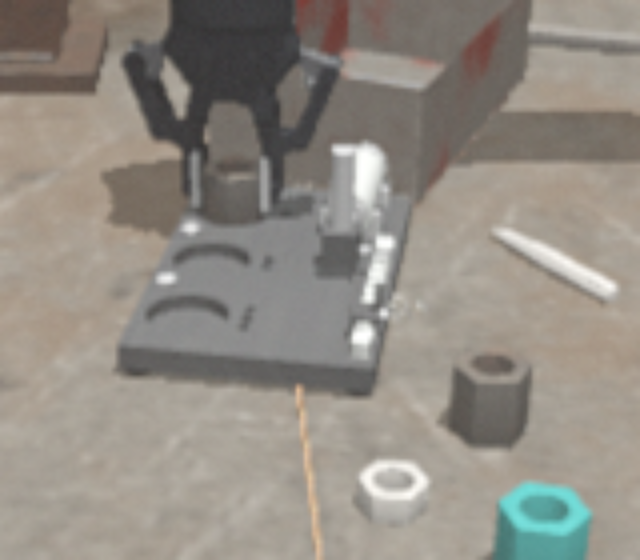

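```bash
python3 - <<'E'
from h import *
command_gripper(.056)
s=sense();print(s["time_s"],s["finger_gap"],s["wrist_force"])
move_l([*P1,.15],feed=.15)
print(np.round(inverse_kinematics([*B,.12],R(29)),2))
movep([*B,.12],R(29))
def shot(k,n="top"):
    p,d=camera(n);np.savez(f"{n}{k}.npz",p=p,d=d);return cv2.cvtColor(p,cv2.COLOR_RGB2BGR)
t=shot(4);sd=shot(4,"side")
cv2.imwrite("pics/m4.png",np.hstack([cv2.resize(t[145:235,230:350],(400,300)),cv2.resize(sd[130:250,180:340],(400,300))]))
s=sense();print(s["time_s"],s["joint_pos"],s["finger_gap"])
E
```

```text
11.95 0.05577015925805026 [-0.44384038 -0.25163149  0.22235643]
[-0.81  0.31 -0.05  2.13  0.02  0.7  -0.37]
13.95 [-0.80393309  0.31490509 -0.04906013  2.12724727  0.02500637  0.69985348
 -0.36777424] 0.05596495580136924
```

View pics/m4.png

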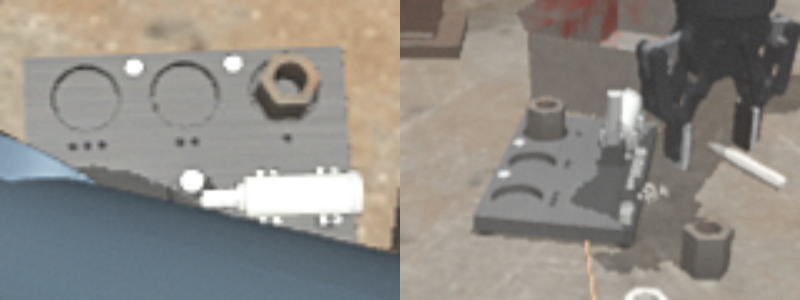

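```bash
python3 - <<'E'
from h import *
c=camera_params("top");X=cloud(c,np.load("top4.npz")["d"]);z=X[...,2]
m=(abs(z-.05)<.005);m[:160]=0;m[185:]=0;m[:,300:330]*=True;m[:,:300]=0;m[:,335:]=0
v,u=np.nonzero(m);print("cpl top z",z[m].mean(),W(c,u.mean(),v.mean(),.05),len(u))
print(move_l([*B,.031],feed=.1,until_force=12))
command_gripper(0.0,50); s=sense();print(s["time_s"],s["position"],s["finger_gap"],s["wrist_force"])
move_l([*B,.16],feed=.15)
s=sense();print(s["time_s"],s["finger_gap"],s["wrist_force"])
movep([*P2,.16],R(-10)); s=sense();print(s["time_s"],s["joint_pos"])
p,d=camera("side");b=cv2.cvtColor(p,cv2.COLOR_RGB2BGR);cv2.imwrite("pics/side5.png",cv2.resize(b[90:290,160:360],(600,600)))
E
```

```text
cpl top z 0.05031569565346854 [0.47778952 0.10346734 0.05      ] 162
False
15.3 [0.34291057 0.32602007 0.03179577] 0.035515842865704285 [-1.36811852 -0.81557963  5.75040204]
16.3083 0.035141354436430565 [-0.66273144 -0.26968198 -1.14842922]
17.175 [-0.5614939   0.31969457  0.17587224  2.00627466 -0.07675597  0.82312854
 -0.51397421]
```

View pics/side5.png

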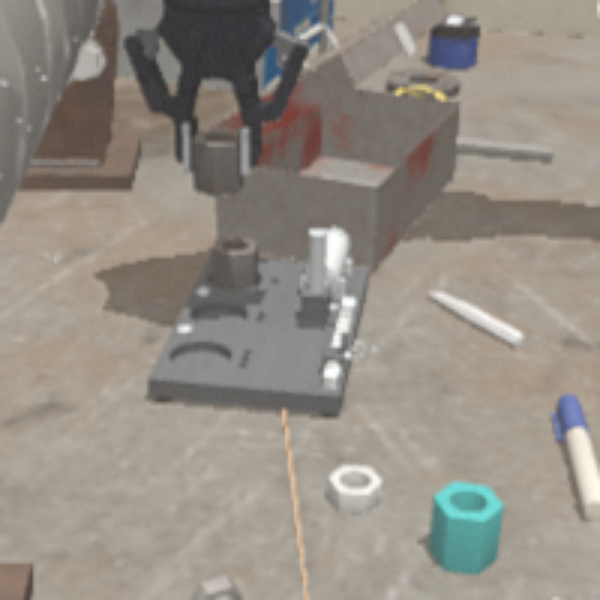

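```bash
python3 - <<'E'
from h import *
move_l([*P2,.06],feed=.12)
r=move_l([*P2,.0412],feed=.03,until_force=8)
s=sense();print(r,s["time_s"],s["position"],s["wrist_force"],s["finger_gap"])
if s["position"][2]<.0435:
    command_gripper(.056)
    move_l([*P2,.16],feed=.15)
    movep([H[0],H[1],.2],R(80))
    s=sense();print(s["time_s"],s["joint_pos"])
    p,d=camera("side");b=cv2.cvtColor(p,cv2.COLOR_RGB2BGR);np.savez("side6.npz",p=p,d=d)
    p,d=camera("top");b2=cv2.cvtColor(p,cv2.COLOR_RGB2BGR);np.savez("top6.npz",p=p,d=d)
    cv2.imwrite("pics/m6.png",np.hstack([cv2.resize(b2[145:235,230:350],(400,300)),cv2.resize(b[130:250,180:340],(400,300))]))
E
```

```text
True 18.8083 [0.48966522 0.1694849  0.0418253 ] [ 0.05516329 -0.51895358  5.1203919 ] 0.035692256948029764
21.3083 [-0.39483189  0.17538609 -0.14056312  2.08474889  0.03157679  0.88430323
  0.84172438]
```

View pics/m6.png

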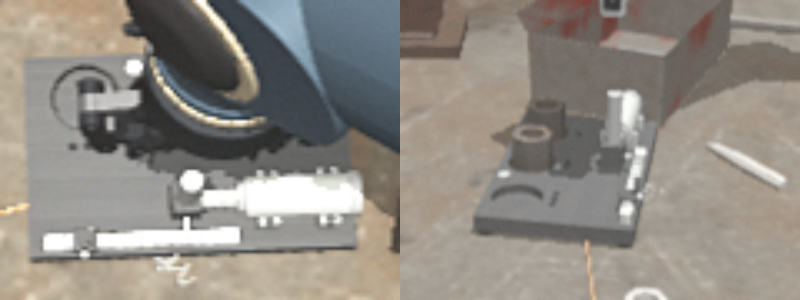

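```bash
python3 - <<'E'
from h import *
a=np.radians(80);e=np.array([np.cos(a),np.sin(a),0])
print(move_l([*H,.082],feed=.1,until_force=12))
command_gripper(0.0,70); s=sense();print(s["time_s"],s["position"],s["finger_gap"],s["wrist_force"])
p0=np.array([*H,.082])
move_l(list(p0+.066*e),feed=.04)
sleep(.3)
s=sense();print(s["time_s"],s["position"],(np.array(s["position"])-p0)@e,s["finger_gap"],s["wrist_force"],np.array(s["wrist_force"])@e)
out=[]
for n in("top","side"):
    p,d=camera(n);np.savez(n+"7.npz",p=p,d=d);out.append(cv2.cvtColor(p,cv2.COLOR_RGB2BGR))
cv2.imwrite("pics/m7.png",np.hstack([cv2.resize(out[0][145:235,230:350],(400,300)),cv2.resize(out[1][130:250,180:340],(400,300))]))
E
```

```text
False
23.2083 [0.41402512 0.18781644 0.08245385] 0.01233995454096701 [-0.80287637 -4.33404792  6.3823096 ]
25.3083 [0.42499799 0.24998632 0.08241533] 0.06195222081436024 0.012194370943986007 [ -3.54304614 -10.15853946  10.7876636 ] -10.619451925936165
```

View pics/m7.png

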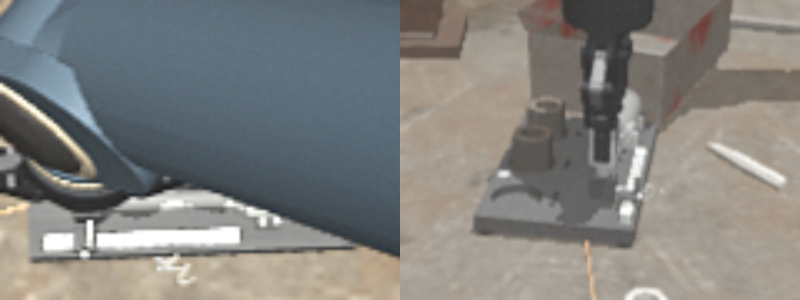

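```bash
python3 - <<'E'
from h import *
p=np.load("top7.npz");b=cv2.cvtColor(p["p"],cv2.COLOR_RGB2BGR);z=cloud(camera_params("top"),p["d"])[...,2]
cv2.imwrite("pics/z7.png",cv2.resize(b[200:230,238:272],None,fx=20,fy=20,interpolation=cv2.INTER_NEAREST))
np.set_printoptions(linewidth=200);print((z[203:224,246:268]*1000).astype(int))
E
```

```text
[[227 228 230 235 235 235 238 238 238 238 235 237 238 236 239 237 234 230 227 224 217 213]
 [214 218 222 226 228 230 231 234 235 233 235 232 232 231 232 228 226 221 219 212 210 203]
 [206 209 215 217 218 223 219 225 222 226 226 226 224 223 219 216 217 214 207 204 200  48]
 [ 22 201 205 205 211 211 214 214 214 215 215 216 215 213 213 211 207 202 200  44  45  46]
 [ 19  17  21 200 201 203 205 206 206 207 209 207 205 205 203 199 196  45  43  42  44  45]
 [ 22  18  22  21  22  19  48 195 197 199 199 197 198  53  49  39  42  44  23  24  19  21]
 [ 21  21  19  21  22  21  50  50  49  49  49  51  51  48  48  20  21  21  21  22  21  21]
 [ 21  20  19  19  21  19  44  45  47  48  42  44  44  44  38  18  22  22  22  17  19  18]
 [ 22  19  19  21  20  21  31  33  35  35  38  30  29  21  21  20  21  22  19  22  22  19]
 [ 22  17  20  20  20  21  22  19  21  20  36  20  22  19  21  19  21  20  21  20  19  20]
 [ 21  20  20  21  19  37  34  36  35  37  37  36  22  21  20  21  17  21  19  20  22  20]
 [ 18  20  22  20  20  36  38  37  37  37  39  33  23  21  21  19  25  22  21  21  17  29]
 [ 31  28  30  28  29  35  33  36  39  36  39  32  31  31  28  28  27  30  28  30  33  29]
 [ 32  31  31  29  30  35  36  37  36  36  42  33  30  30  30  31  28  30  31  30  29  31]
 [ 28  28  29  32  30  37  37  36  50  54  36  34  37  28  31  32  30  29  30  28  28  32]
 [ 32  29  28  30  29  35  35  38  52  53  37  35  33  32  27  31  29  28  30  30  31  33]
 [ 30  27  30  32  29  35  36  36  46  45  34  36  33  25  27  22  26  23  21  23  24  21]
 [ 16  20  18  21  20  31  35  32  38  33  22  19  21  18  18  19  19  22  21  19  21  17]
 [ 19  22  19  18  21  21  18  21  34  35  18  20  24  18  21  20  19  23  19  22  18  17]
 [ 15  17  11  13  13  15  13  13   9   9   7   6  10   8   8  11   7   6   7   6   1  -1]
 [ -1   0   0  -1   1   1  -1  -1   0  -2   0  -1   2   0   0  -1   1  -2   0   0   0   0]]
```

View pics/z7.png

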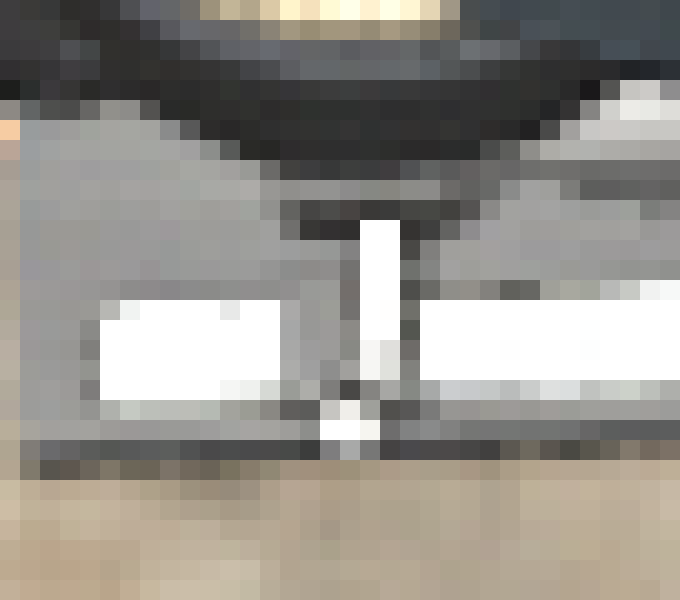

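```bash
python3 - <<'E'
from h import *
c=camera_params("top");a=np.radians(80);e=np.array([np.cos(a),np.sin(a),0])
for nm,u,v,z in [("ptr",256.4,213.5,.037),("ptr d",256,214.5,.038),("blk",254,216,.036),("blade",254.5,217.5,.053),("knob",255,221,.036)]:
    print(nm,(W(c,u,v,z)@e).round(4))
E
```

```text
ptr 0.3212
ptr d 0.3221
blk 0.3267
blade 0.3258
knob 0.3249
```

```bash
python3 - <<'E'
from h import *
a=np.radians(80);e=np.array([np.cos(a),np.sin(a),0])
p0=np.array([*H,.082])
move_l(list(p0+.0711*e),feed=.02);sleep(.5)
s=sense();print(s["time_s"],s["position"],np.array(s["position"])@e,s["finger_gap"],np.array(s["wrist_force"])@e)
p,d=camera("top");np.savez("top8.npz",p=p,d=d);b=cv2.cvtColor(p,cv2.COLOR_RGB2BGR)
p2,_=camera("side");b2=cv2.cvtColor(p2,cv2.COLOR_RGB2BGR)
cv2.imwrite("pics/z8.png",np.hstack([cv2.resize(b[203:228,240:270],(480,400),interpolation=cv2.INTER_NEAREST),cv2.resize(b2[150:230,200:260],(300,400),interpolation=cv2.INTER_CUBIC)]))
z=cloud(camera_params("top"),d)[...,2]
np.set_printoptions(linewidth=200);print((z[208:224,246:264]*1000).astype(int))
E
```

```text
26.3167 [0.42583518 0.25475156 0.08241431] 0.32482681419775816 0.01225592613518219 -10.542806994856504
[[ 20  24  22  19 200 198 198 200 200 198 198  53  50  39  38  40  41  40]
 [ 19  19  23  19  52  52  52  49  48  50  50  49  50  22  19  19  18  22]
 [ 18  19  24  20  47  47  45  46  43  47  46  45  40  20  19  17  18  21]
 [ 20  19  17  22  37  34  31  35  39  35  30  35  19  21  20  20  22  20]
 [ 20  20  20  21  20  19  22  18  38  21  17  17  20  20  22  21  18  19]
 [ 16  21  21  19  19  35  37  34  36  38  35  34  18  21  23  20  21  21]
 [ 21  21  17  19  19  33  35  35  38  39  32  35  21  21  19  18  20  19]
 [ 33  32  30  32  29  36  36  35  35  38  33  32  33  31  28  33  29  30]
 [ 29  31  33  29  28  35  38  36  35  37  34  38  30  30  31  32  31  29]
 [ 29  32  29  30  30  38  37  33  52  53  37  34  37  31  28  30  29  29]
 [ 30  31  29  30  28  32  35  35  54  52  36  37  36  29  32  28  29  27]
 [ 27  32  30  30  31  36  36  38  43  46  36  35  34  24  25  27  23  24]
 [ 24  19  20  21  24  32  35  31  35  37  20  20  22  23  20  23  19  25]
 [ 22  18  20  23  18  17  21  19  36  35  22  19  19  21  22  19  22  17]
 [ 17  13  14  14  15  13  12  11  10   9   8   8  11   9   8   8   8   8]
 [  1   2   0   0   0   0   1  -1   0   0   1   2   1   0   1   1  -2 983]]
```

View pics/z8.png

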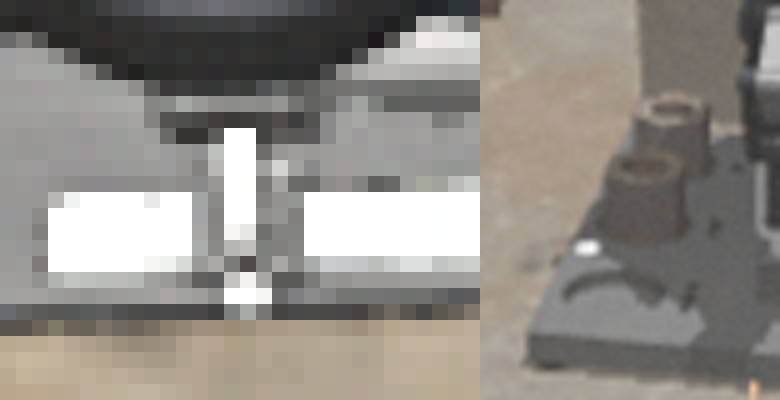

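```bash
python3 - <<'E'
from h import *
a=np.radians(80);e=np.array([np.cos(a),np.sin(a),0])
print(W(camera_params("top"),254.5,213.5,.037)@e)
s=sense();print(s["time_s"],s["qd"],s["finger_gap"])
finish_job()
E
```

```text
0.32534762558430796
26.4167 [-0.00094696  0.00032726 -0.00105889  0.00049485 -0.00136636  0.00069644
  0.00103287] 0.012013050905084052
the job is handed in; nothing more can be done
```

I placed coupling_a in the one-dot pocket and coupling_b in the two-dot pocket. I then drew the rod out about 68 mm to the length mark and handed in at 26.4 s, still gripping the handle.

- **Coupling in pocket one:** after release its top measured 50.3 mm above the bench (50 expected), and its centre was about 1 mm from my pocket estimate.
- **Coupling in pocket two:** I set it down to floor contact at the expected height, and it stood upright in the side view after release. I did not measure its height separately, because the arm hid it from the top camera.
- **Rod:** the pointer read 325.3 mm along the fixture direction. The mark read 324.9 to 326.7 mm depending on the feature used, so they are level to about 1 mm. The arm was still, and the wrist read about 10.5 N against the pull of the spring.
- **Mark and nut:** the mark was at the same pixels before and after the draw. The nut showed no visible movement in the pictures up to the second placing. I took no numeric measurement of it afterwards.
- **Disagreements:** the first position estimates from the two cameras differed by about 2 mm for the couplings. My rough side-view readings of the pockets were 8 to 15 mm off because only part of each rim was visible, so I placed by the top camera.

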